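Crack the stuck lid of a jeweller's vacuum chamber under its retaining bar

ROBOT

A 6-joint arm with a two-finger parallel gripper is mounted at the origin on the work surface. World frame = base frame: x ahead of the robot, y to its left, z up, the work surface at z = 0. Lengths are in mm, angles in rad, forces in N, time in s.
With the tool pointing down it reaches from about 275 to 825 mm from the base axis. Payload 5.2 kg.
Tool frame: the origin (TCP) lies midway between the tips of the shut fingers; the grasp point (between the pads) lies 19 mm behind it (robot.grip_depth is the distance from the TCP to the grasp point, in mm); z points along the fingers, y is the direction in which the jaws open and shut (so a half turn about z gives the same grasp; the last joint's range is limited). The gripper opens to 93 mm and grips with 3 to 60 N. Pads are 15 mm wide; open, the fingers measure 128 mm over their backs; the gripper's body (75 mm by 188 mm) begins 65 mm behind the grasp point.
Start: joints at [-1.394, 0.259, 1.535, -0, 1.348, -0.203], TCP at [203.925, -510.803, 218.653] pointing down, gripper open.
Joint ranges: [-3.14, 3.14], [-0.91, 2.08], [0.19, 2.58], [-1.22, 4.36], [0.22, 2.71], [-3.12, 3.12]. Speed limits (rad/s): [2.57, 2.57, 3.14, 3.14, 3.14, 3.14].

INTERFACE

Orientations are given as a unit quaternion [w, x, y, z].
In Python, from bench import state, viewer, robot gives the robot as it stands.
- The arm moves only by the tool arm_command, never from a script. Its argument "moves" is a list of rows, each an object of numbers: "ax", "ay", "az": the turn, a rotation vector about the tool's x, y, z in degrees; "x", "y", "z": the shift along the tool's x, y, z in cm; "fingers": the finger opening in cm, from 0 to 9.3. A call has 1 to 20 rows; each row is the pose to reach, as a shift and turn from the pose measured when the call began, along the tool's axes at that moment; what a row does not reach only later rows make up. A row lasts 1/8 s, in which the tool goes at most 62.5 mm and 10.7 degrees, less where a joint would pass 70% of its speed; a pose out of reach is approached as far as the arm can. A call with a gripper value outside its range is refused whole. The fingers move at their own pace and stop on an object; the grip force is fixed at half the most. Time passes only in rows, so rows that repeat a pose let the fingers close. It gives the time, the measured TCP pose, the force and the opening at its end, in the units of the state.
- state(): the state, without advancing time (a new reading comes with each control period).
- viewer.get_image(name): name is "side" or "top" or "wrist"; returns the picture (420x560x3 uint8, red, green, blue); there is no depth.
- viewer.camera_model(name): a dict with "camera_matrix" (3x3 intrinsics, pixels), "world_from_camera" (4x4, takes a point from camera to world coordinates); the wrist camera has in their place "hand_eye" (4x4, takes a point from camera to tool coordinates, whose origin is the TCP and whose axes are the flange's). Camera axes: x right, y up, looking along -z (the intrinsics and any distortion apply to the point x, -y, -z); pixel columns grow to the right and rows downward; lengths in mm; the calibration is good to about 2 mm. A picture is of the moment at which its call begins: read the wrist's pose just before it. camera_model takes no time and is no camera call.
- robot.finish_job(): hands the job in, once; it reports no verdict.
Trained networks look in the newest picture that a camera, given by its name, has taken for a name from the list of things; names that differ only in an ending like _2 or _b are one class to them, and where a whole thing is asked for, a point or a joint stands for the part that bears it (a point fixed in the world has none). Each returns a list of dicts, best first, with "conf" (0 to 1); they miss things now and then, are a little off and sometimes report something else, mostly with a low value. They report only what shows in the picture. A call takes as long as a camera call.
- viewer.find_in(camera, label): "position" ([x, y, z] in mm, in world coordinates, good to about 4 mm: the middle of the surface that is visible of it).
The state is a dict: "time": time; "q": joint angles; "joint_vel": joint speeds; "joint_torque": joint torques, N m; "ee_pos": TCP position; "eef_rot": TCP orientation; "ft_force": force on the tool from outside, world axes, zero at the start; "ft_torque": the same for the moment, N m; "width": opening from 0.0 (shut) to 1.0 (fully open).
Only numpy, scipy, OpenCV 4.12 (cv2) and the standard library are available. Lean on these libraries where they do the work, as an engineer would, in place of code of your own. Each camera call takes 0.05 s, during which the arm holds its last target.

TASK

Lay the yellow retaining bar level in the two grey forks so that it bridges the lid of the vacuum chamber, setting it down rather than dropping it, and let go of it. Then take the lid's red handle, pull up until the stuck rubber seal gives way, without letting the lid fly up against the bar, and finish while still holding the lid slightly open: its front edge about 25 mm above the rim, held still in the gripper. The bar must stay in the forks and the other things on the bench stay where they are.

Things in the scene. Friction and masses are not known exactly. Their poses are not given: they have to be found in the camera images.
- chamber: Aluminium vacuum chamber, 200 x 200 mm box on a dark base plate 230 x 300 mm, fixed to the bench. Origin: centre of its underside; z up, hinge at its +x side, handle and brass gauge at its -x side, y along the hinge. Rim at 89 mm; the closed lid's upper face is 101 mm above the bench. Grey fork posts (52 x 16 mm, tips 176 mm above the bench) stand at x = +10, y = +122 and -122 mm.
- seat_mid (a point): The middle of the bar's place: the point half-way between the two forks, on the line through their notch floors, 140 mm above the bench and 39 mm above the closed lid. Axes as the chamber's; the laid bar runs along y.
- fork_left (a point): Centre of the notch floor of the fork at the chamber's +y side, 140 mm above the bench. The notch is 22 mm wide (in the chamber's x), straight for 18 mm, then flares to about 35 mm at the mouth; it is open along y, so the bar lies through it.
- fork_right (a point): The same for the fork at the chamber's -y side; the notches are 244 mm apart.
- bar_mid (a point): Centre of the loose retaining bar, yellow with black ends, 14 mm wide (its x) x 310 mm long (its y) x 18 mm high (its z), about 0.2 kg; it lies flat on the bench at the start, 9 mm from its centre to its underside. Either end may go in either fork; laid, its ends stick out beyond both forks.
- lid (a joint): Angle of the hinged lid in rad: 0 closed, grows as its front edge rises (200 mm from the hinge, so 0.125 is 25 mm open). The seal sticks: the pull at the handle peaks at some 10 to 20 N within the first few mm, then fades by about 0.06 rad; beyond that little more than the lid's weight (about 0.5 kg) remains, and let go it falls shut. At about 0.4 it meets the laid bar.
- lid_hinge (a point): Middle of the lid's hinge line, 95 mm above the bench, at the chamber's +x rim; the line runs along the chamber's y.
- lid_handle (a point): Centre of the red upright handle near the lid's front edge: a block 36 mm long (chamber x) x 16 mm wide (chamber y) x 36 mm high, fixed on the lid. Closed, its centre is 123 mm above the bench, 178 mm from the hinge line (towards chamber -x) and 28 mm above it. Grip across its 16 mm width.
- flux_jar: Bystander: amber glass jar, 48 mm across, 60 mm high, behind the chamber; leave alone. Origin at its foot.
- ring_cone: Bystander: steel ring cone on a round foot, 52 mm across, 90 mm high, behind the chamber; leave alone. Origin at its foot.
- ring_box: Bystander: blue ring box 50 x 50 x 35 mm, beyond the bar's near end; leave alone. Origin at its foot.
- hammer: Bystander: small hammer lying at the left of the bench; leave alone.
- bench_brush: Bystander: brush lying at the right of the bench; leave alone.
- bur_cup: Bystander: white cup, 64 mm across, 60 mm high, in the middle beyond the chamber; leave alone. Origin at its foot.
- solder_tin: Bystander: flat copper-coloured tin, 60 mm across, 22 mm high, in the middle, nearer the robot; leave alone. Origin at its foot.

How it is judged (in metres and radians):
On the way, in this order (a step that is already met when the one before it is completed fails the run):
1. the bar lies in both forks, released and at rest, the lid still sealed (z of bar_mid in the frame of chamber between 0.145 and 0.153 m and horizontal distance between bar_mid and seat_mid below 0.03 m and angle between the y axis of bar_mid and the y axis of chamber, either way round below 0.08 rad and contact force between the fingers and bar below 0.1 N and linear speed of bar below 0.02 m/s and value of joint lid below 0.02 rad), for 0.2 s.
2. the seal is broken: the lid is open beyond 0.07 rad, pulled by the gripper (value of joint lid above 0.07 rad and contact force between the fingers and lid above 0.5 N), for 0.2 s.
At the end, for the whole second after the job is handed in: The gripper holds the lid still at 0.07 to 0.19 rad (front edge 14 to 38 mm above the rim), nothing else bearing on the lid; the bar lies in both forks, within 30 mm of central and untouched (all of step 2 and z of bar_mid in the frame of chamber between 0.145 and 0.153 m and horizontal distance between bar_mid and seat_mid below 0.03 m and angle between the y axis of bar_mid and the y axis of chamber, either way round below 0.08 rad and value of joint lid below 0.19 rad and velocity of joint lid between -0.05 and 0.05 rad/s and contact force between each of bar, flux_jar, ring_cone, ring_box, hammer, bench_brush, bur_cup, solder_tin and lid below 0.1 N and contact force between each of the arm, the fingers and bar below 0.1 N); the arm keeps its last pose, push and grip.
It fails at once if the lid is opened without the bar in the forks (value of joint lid above 0.05 rad and not (z of bar_mid in the frame of chamber between 0.145 and 0.153 m and horizontal distance between bar_mid and seat_mid below 0.03 m and angle between the y axis of bar_mid and the y axis of chamber, either way round below 0.08 rad)).
It fails at once if the lid flies up (beyond 0.3 rad) or strikes the bar (value of joint lid above 0.3 rad or contact force between bar and lid above 0.5 N).
It fails at once if the bar is dropped (linear speed of bar above 0.6 m/s and contact force between the fingers and bar below 0.05 N).
It fails at once if another thing on the bench is moved by more than 30 mm (distance of any of flux_jar, ring_cone, ring_box, hammer, bench_brush, bur_cup, solder_tin from where it was at the start of the episode above 0.03 m).
It also fails if it takes over 64 s, if anything falls off the work surface, if the arm or the gripper's body presses on something with over 40 N, if the wrist force passes 120 N, or if a joint passes its speed limit or range.

## Working session

There is one attempt and no reset: what is moved stays moved. The work goes in short steps, Python scripts to look and compute and a tool call to move; the robot and the scene stay as the last step left them, time stands still between calls to the robot, and variables do not carry over. Pictures are saved under pics/ and viewed, and the job is handed in when it is done.

Besides the shell and the picture viewer there is one more tool, called after "Request:" as name(argument=value, ...), one argument or row to a line, values as JSON. arm_command: Moves the arm, as the interface text tells. Its arguments: {"type":"object","properties":{"moves":{"type":"array","items":{"type":"object","properties":{"ax":{"type":"number"},"ay":{"type":"number"},"az":{"type":"number"},"x":{"type":"number"},"y":{"type":"number"},"z":{"type":"number"},"fingers":{"type":"number"}}}}},"required":["moves"]}

```bash
ls; mkdir -p pics
python3 - <<'E'
from bench import state, viewer, robot
import cv2
s=state(); print(s)
for n in ["side","top","wrist"]:
    im=viewer.get_image(n); cv2.imwrite(f"pics/{n}0.png",im[:,:,::-1])
    m=viewer.camera_model(n); print(n,m)
for l in ["bar_mid","chamber","lid","lid_handle","ring_box"]:
  for c in ["top","side"]:
    print(l,c,viewer.find_in(c,l)[:2])
E
```

```text
pics
{'time': 0.0, 'q': array([-1.39377506e+00,  2.59332861e-01,  1.53607246e+00, -6.25930644e-06,
        1.34799164e+00, -2.02777207e-01]), 'joint_vel': array([-0.00065528, -0.00143236,  0.00092701,  0.0004437 ,  0.0002621 ,
        0.00018885]), 'joint_torque': array([ 1.83670963e-03, -4.37302995e+01, -2.83996117e+01,  7.22354511e-02,
        4.12423757e-02, -1.66612194e-04]), 'ee_pos': array([ 203.83725309, -510.24973878,  217.82742945]), 'eef_rot': array([-9.02116484e-04,  9.82022729e-01,  1.88760549e-01,  8.56615045e-06]), 'ft_force': array([-0.19090659, -0.34739293,  0.22802016]), 'ft_torque': array([-0.00415453,  0.00198157,  0.01009671]), 'width': 1.0004671849648996}
side {'camera_matrix': array([[413.13724658,   0.        , 281.21287771],
       [  0.        , 413.13724658, 203.71545986],
       [  0.        ,   0.        ,   1.        ]]), 'world_from_camera': array([[-8.03425775e-01,  2.85374137e-01, -5.22559686e-01,
        -7.34568688e+01],
       [-5.95253238e-01, -4.04788932e-01,  6.94132195e-01,
         8.16796606e+02],
       [-1.34390016e-02,  8.68739042e-01,  4.9
[... 1392 characters left out ...]
'position': [602.8, 204.5, 106.1], 'conf': 0.61}]
chamber side [{'position': [568.1, 264.8, 93.9], 'conf': 0.66}]
lid top [{'position': [602.9, 208.4, 104.1], 'conf': 0.64}, {'position': [598.0, 200.5, 102.0], 'conf': 0.62}]
lid side [{'position': [580.7, 217.9, 103.4], 'conf': 0.71}]
lid_handle top [{'position': [603.1, 209.5, 102.6], 'conf': 0.76}, {'position': [599.6, 202.0, 101.8], 'conf': 0.27}]
lid_handle side [{'position': [584.0, 215.8, 103.4], 'conf': 0.94}, {'position': [727.6, 319.1, 37.9], 'conf': 0.31}]
ring_box top [{'position': [339.7, -289.3, 35.7], 'conf': 0.72}]
ring_box side [{'position': [566.0, 266.8, 93.6], 'conf': 0.7}, {'position': [759.6, 176.0, 82.2], 'conf': 0.23}]
```

View pics/top0.png

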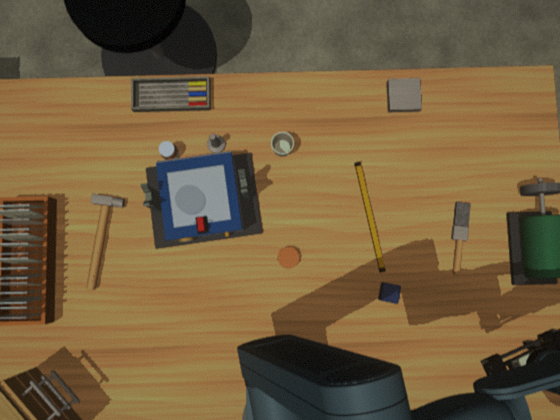

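View pics/side0.png

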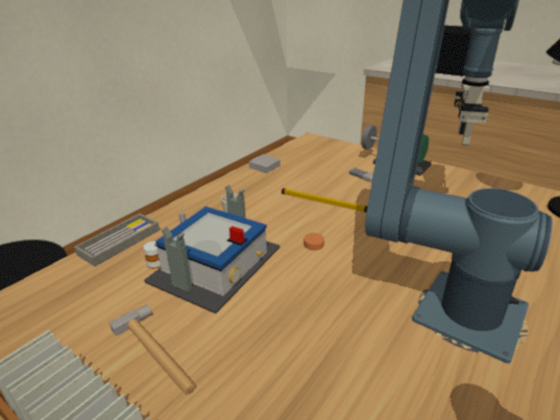

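View pics/wrist0.png

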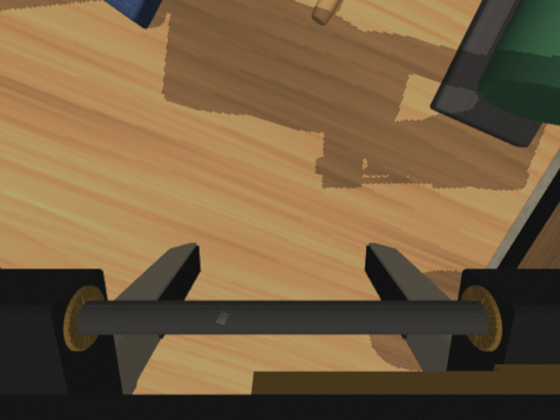

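The top view shows the chamber at about (203,200) with the handle at (202,224) and the forks near (150,195) and (243,178). The yellow bar runs from (358,163) to (382,270), with the ring box at (390,293). I'll zoom in for measuring.

```bash
cat > h.py <<'E'
import numpy as np, cv2
from bench import state, viewer, robot
from scipy.spatial.transform import Rotation as R
def Rq(q): return R.from_quat([q[1],q[2],q[3],q[0]])
def cam(name, s=None):
    m=viewer.camera_model(name); K=np.array(m["camera_matrix"])
    if "hand_eye" in m:
        s=s or state(); T=np.eye(4); T[:3,:3]=Rq(s["eef_rot"]).as_matrix(); T[:3,3]=s["ee_pos"]
        return K,T@np.array(m["hand_eye"])
    return K,np.array(m["world_from_camera"])
def ray(KT,uv,z):
    K,T=KT; d=np.linalg.inv(K)@np.array([uv[0],uv[1],1.0]); d=np.array([d[0],-d[1],-d[2]])
    d=T[:3,:3]@d; o=T[:3,3]; return o+d*(z-o[2])/d[2]
def proj(KT,P):
    K,T=KT; p=(np.atleast_2d(P)-T[:3,3])@T[:3,:3]; p=p*[1,-1,-1]; p=p@K.T; return p[:,:2]/p[:,2:]
E
python3 - <<'E'
import cv2
t=cv2.imread('pics/top0.png'); 
cv2.imwrite('pics/t1.png',cv2.resize(t[140:260,135:275],None,fx=5,fy=5,interpolation=cv2.INTER_CUBIC))
cv2.imwrite('pics/t2.png',cv2.resize(t[150:310,320:480],None,fx=3.7,fy=3.7,interpolation=cv2.INTER_CUBIC))
s=cv2.imread('pics/side0.png')
cv2.imwrite('pics/s1.png',cv2.resize(s[180:310,140:300],None,fx=4.5,fy=4.5,interpolation=cv2.INTER_CUBIC))
E
```

```text
(no output)
```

View pics/t1.png

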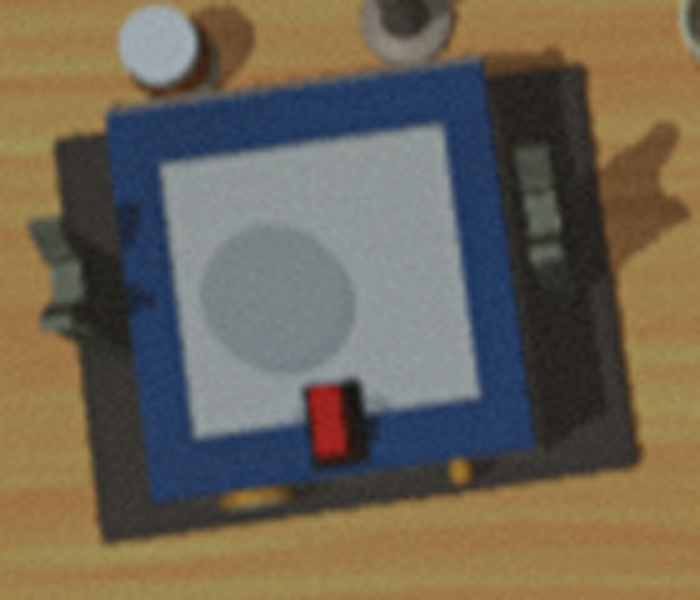

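View pics/t2.png

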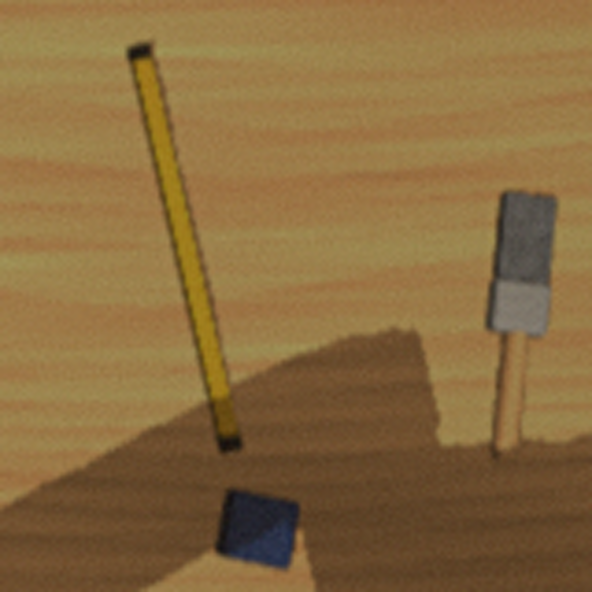

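View pics/s1.png

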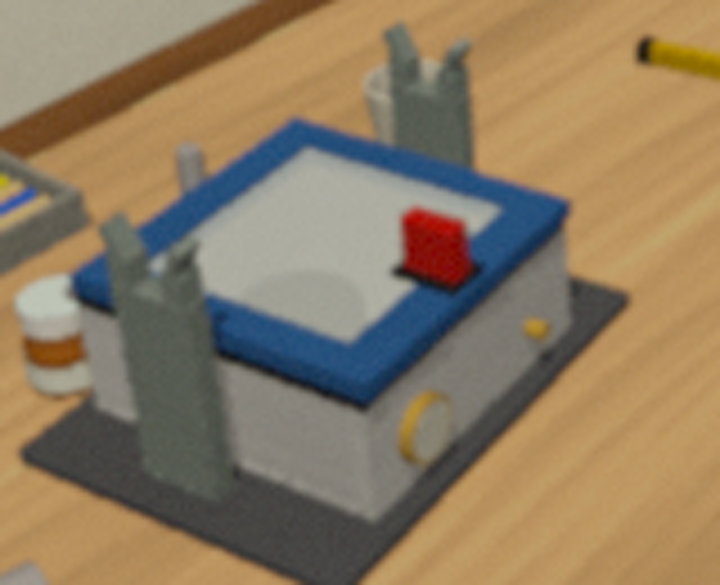

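```bash
cat > m1.py <<'E'
from h import *
from scipy.optimize import least_squares
KT=cam("top")
c=lambda x,y:(135+(x+.5)/5-.5,140+(y+.5)/5-.5)
lid={(1,1):c(107,115),(1,-1):c(483,60),(-1,-1):c(535,450),(-1,1):c(153,502)}
base={(1,1):c(57,142),(1,-1):c(583,65),(-1,-1):c(638,462),(-1,1):c(105,542)}
L={k:ray(KT,v,101)for k,v in lid.items()}; B={k:ray(KT,v,10)for k,v in base.items()}
for D in(L,B):
    print({k:v[:2].round(1) for k,v in D.items()}, np.mean(list(D.values()),0).round(1))
    print([np.linalg.norm(D[a]-D[b]).round(1) for a,b in [((1,1),(1,-1)),((-1,1),(-1,-1)),((1,1),(-1,1)),((1,-1),(-1,-1))]])
    d=D[(1,1)]-D[(1,-1)]+D[(-1,1)]-D[(-1,-1)]; e=D[(1,1)]-D[(-1,1)]+D[(1,-1)]-D[(-1,-1)]
    print("yaw",np.arctan2(-d[0],d[1]),np.arctan2(e[1],e[0]))
h=[ray(KT,c(*p),141) for p in [(308,387),(345,384),(352,458),(317,462)]]; print("handle",np.mean(h,0))
fl=ray(KT,c(68,283),140); fr=ray(KT,c(543,213),140); print(fl,fr,np.linalg.norm(fl-fr),(fl+fr)/2, np.arctan2(-(fl-fr)[0],(fl-fr)[1]))
c2=lambda x,y:(320+(x+.5)/3.7-.5,150+(y+.5)/3.7-.5)
a=ray(KT,c2(140,46),18);b=ray(KT,c2(230,447),18); print("bar",a,b,np.linalg.norm(a-b),(a+b)/2,np.arctan2(-(a-b)[0],(a-b)[1]))
E
python3 m1.py
```

```text
{(1, 1): array([693. , 321.1]), (1, -1): array([717.3, 122.8]), (-1, -1): array([510.6,  99.2]), (-1, 1): array([488.7, 297.6])} [602.4 210.2 101. ]
[np.float64(199.9), np.float64(199.6), np.float64(205.7), np.float64(208.0)]
yaw 0.11608859205623091 0.1141331839138521
{(1, 1): array([697.3, 370. ]), (1, -1): array([733.6,  73.9]), (-1, -1): array([509.2,  48.1]), (-1, 1): array([472.4, 343.3])} [603.1 208.8  10. ]
[np.float64(298.3), np.float64(297.5), np.float64(226.4), np.float64(225.9)]
yaw 0.12290127284224411 0.11627766834166904
handle [524.08970206 199.50533491 141.        ]
[598.71529415 332.19404806 140.        ] [628.4405227   90.39171134 140.        ] 243.62257542722648 [613.57790843 211.2928797  140.        ] 0.12231822794613165
bar [ 697.22097549 -222.29165775   18.        ] [ 395.32493697 -275.94510712   18.        ] 306.62666339495416 [ 546.27295623 -249.11838243   18.        ] -1.3949111509346082
```

```bash
cat >> h.py <<'E'
def target_R(yaw,tilt=0.0):
    # tool x at angle yaw in world xy, z down; tilt: rotation about tool y
    x=np.array([np.cos(yaw),np.sin(yaw),0]); z=np.array([0,0,-1.]); y=np.cross(z,x)
    return R.from_matrix(np.stack([x,y,z],1))*R.from_rotvec([0,tilt,0])
def row(pos,yaw,tilt=0.0,s=None):
    s=s or state(); R0=Rq(s["eef_rot"]); d=R0.inv().apply(np.array(pos)-s["ee_pos"])/10
    rv=(R0.inv()*target_R(yaw,tilt)).as_rotvec(degrees=True)
    return "x %.2f y %.2f z %.2f | ax %.2f ay %.2f az %.2f"%(*d,*rv)
def st():
    s=state(); m=Rq(s["eef_rot"]).as_matrix(); print("t",round(s["time"],2),"tcp",s["ee_pos"].round(1),"yaw",np.arctan2(m[1,0],m[0,0]).round(4),"zax",m[:,2].round(4),"F",s["ft_force"].round(2),"M",s["ft_torque"].round(2),"w",round(s["width"]*93,1),"q",s["q"].round(2))
    return s
E
python3 -c "
from h import *
st();print(row([546,-249,200],0.176))"
```

```text
t 0.65 tcp [ 203.9 -510.8  218.7] yaw 0.3797 zax [ 0.e+00 -1.e-04 -1.e+00] F [0.39 0.14 0.24] M [ 0.02 -0.04  0.01] w 92.6 q [-1.39  0.26  1.53  0.    1.35 -0.2 ]
x 41.48 y -11.64 z 1.87 | ax 0.00 ay -0.00 az 11.67
```

Request:
arm_command(
  moves=[
    {"x": 5,"y": -1.4,"z": 0.2,"az": 1.5},
    {"x": 10.4,"y": -2.9,"z": 0.5,"az": 3},
    {"x": 15.6,"y": -4.4,"z": 0.7,"az": 4.4},
    {"x": 20.8,"y": -5.8,"z": 0.9,"az": 5.9},
    {"x": 26,"y": -7.3,"z": 1.2,"az": 7.3},
    {"x": 31.2,"y": -8.7,"z": 1.4,"az": 8.8},
    {"x": 36.3,"y": -10.2,"z": 1.6,"az": 10.2},
    {"x": 41.48,"y": -11.64,"z": 1.87,"az": 11.67},
    {"x": 41.48,"y": -11.64,"z": 1.87,"az": 11.67},
    {"x": 41.48,"y": -11.64,"z": 1.87,"az": 11.67},
  ],
)

```text
schema error: expected keys ax, ay, az, x, y, z, fingers
```

Run:
```python
from h import *
st(); im=viewer.get_image("wrist"); cv2.imwrite("pics/w1.png",im[:,:,::-1])
im=viewer.get_image("top"); cv2.imwrite("pics/top1.png",im[:,:,::-1])
```

```text
t 0.65 tcp [ 203.9 -510.8  218.7] yaw 0.3797 zax [ 0.e+00 -1.e-04 -1.e+00] F [0.39 0.14 0.24] M [ 0.02 -0.04  0.01] w 92.6 q [-1.39  0.26  1.53  0.    1.35 -0.2 ]
```

View pics/w1.png

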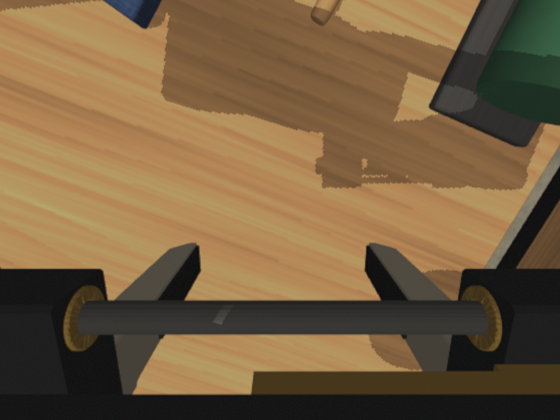

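The call was refused because every row needs all seven keys, and the picture is unchanged from the start. I'm resending it with full rows.

Request:
arm_command(
  moves=[
    {"x": 5,"y": -1.4,"z": 0.2,"ax": 0,"ay": 0,"az": 1.5,"fingers": 5},
    {"x": 10.4,"y": -2.9,"z": 0.5,"ax": 0,"ay": 0,"az": 3,"fingers": 5},
    {"x": 15.6,"y": -4.4,"z": 0.7,"ax": 0,"ay": 0,"az": 4.4,"fingers": 5},
    {"x": 20.8,"y": -5.8,"z": 0.9,"ax": 0,"ay": 0,"az": 5.9,"fingers": 5},
    {"x": 26,"y": -7.3,"z": 1.2,"ax": 0,"ay": 0,"az": 7.3,"fingers": 5},
    {"x": 31.2,"y": -8.7,"z": 1.4,"ax": 0,"ay": 0,"az": 8.8,"fingers": 5},
    {"x": 36.3,"y": -10.2,"z": 1.6,"ax": 0,"ay": 0,"az": 10.2,"fingers": 5},
    {"x": 41.5,"y": -11.6,"z": 1.9,"ax": 0,"ay": 0,"az": 11.7,"fingers": 5},
    {"x": 41.5,"y": -11.6,"z": 1.9,"ax": 0,"ay": 0,"az": 11.7,"fingers": 5},
    {"x": 41.5,"y": -11.6,"z": 1.9,"ax": 0,"ay": 0,"az": 11.7,"fingers": 5},
  ],
)

```text
time: 2.0
ee_pos: [546.1, -249.2, 199.4]
eef_rot: [0.0, 0.996, 0.088, -0.0]
ft_force: [0.6, -0.5, -0.8]
width: 0.538
```

Run:
```python
from h import *
st(); im=viewer.get_image("wrist"); cv2.imwrite("pics/w2.png",im[:,:,::-1])
```

```text
t 2.0 tcp [ 546.1 -249.2  199.4] yaw 0.1767 zax [-8.e-04 -2.e-04 -1.e+00] F [ 0.56 -0.46 -0.78] M [ 0.01  0.01 -0.09] w 50.0 q [-0.61  0.36  1.44 -0.    1.34  0.78]
```

View pics/w2.png

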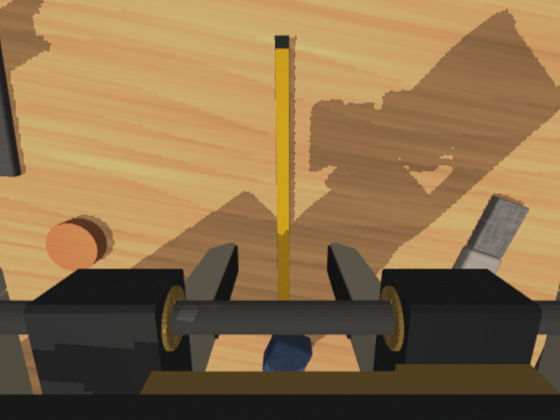

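Run:
```python
from h import *
KT=cam("wrist"); a=ray(KT,(282,37),18); b=ray(KT,(283.5,290),18); print(a,b,np.arctan2((a-b)[1],(a-b)[0]))
u=(a-b)/np.linalg.norm(a-b); print("mid",a-155*u)
print(row([546.2,-249.2,3.5],0.176))
```

```text
[ 699.65787029 -222.81332612   18.        ] [ 426.82750586 -272.87229798   18.        ] 0.18146186871134612
mid [ 547.20282709 -250.78580907   18.        ]
x 0.07 y -0.05 z 19.61 | ax 0.01 ay 0.04 az -0.03
```

Request:
arm_command(
  moves=[
    {"x": 0.1,"y": 0.05,"z": 5,"ax": 0,"ay": 0,"az": -0.1,"fingers": 4},
    {"x": 0.1,"y": 0.05,"z": 10,"ax": 0,"ay": 0,"az": -0.1,"fingers": 4},
    {"x": 0.1,"y": 0.05,"z": 14,"ax": 0,"ay": 0,"az": -0.1,"fingers": 4},
    {"x": 0.1,"y": 0.05,"z": 17,"ax": 0,"ay": 0,"az": -0.1,"fingers": 4},
    {"x": 0.1,"y": 0.05,"z": 18.6,"ax": 0,"ay": 0,"az": -0.1,"fingers": 4},
    {"x": 0.1,"y": 0.05,"z": 19.4,"ax": 0,"ay": 0,"az": -0.1,"fingers": 4},
    {"x": 0.1,"y": 0.05,"z": 19.5,"ax": 0,"ay": 0,"az": -0.1,"fingers": 4},
    {"x": 0.1,"y": 0.05,"z": 19.5,"ax": 0,"ay": 0,"az": -0.1,"fingers": 0.5},
    {"x": 0.1,"y": 0.05,"z": 19.5,"ax": 0,"ay": 0,"az": -0.1,"fingers": 0.5},
    {"x": 0.1,"y": 0.05,"z": 19.5,"ax": 0,"ay": 0,"az": -0.1,"fingers": 0.5},
    {"x": 0.1,"y": 0.05,"z": 19.5,"ax": 0,"ay": 0,"az": -0.1,"fingers": 0.5},
    {"x": 0.1,"y": 0.05,"z": 19.5,"ax": 0,"ay": 0,"az": -0.1,"fingers": 0.5},
  ],
)

```text
time: 3.55
ee_pos: [547.0, -250.1, 5.2]
eef_rot: [0.0, 0.996, 0.089, 0.0]
ft_force: [-1.0, 1.7, 6.1]
width: 0.146
```

Run:
```python
from h import *
st(); im=viewer.get_image("wrist"); cv2.imwrite("pics/w3.png",im[:,:,::-1])
```

```text
t 3.55 tcp [ 547.  -250.1    5.2] yaw 0.1773 zax [ 1.e-04 -6.e-04 -1.e+00] F [-1.03  1.67  6.07] M [0.31 0.09 0.05] w 13.6 q [-0.61  0.56  1.65 -0.    0.93  0.78]
```

View pics/w3.png

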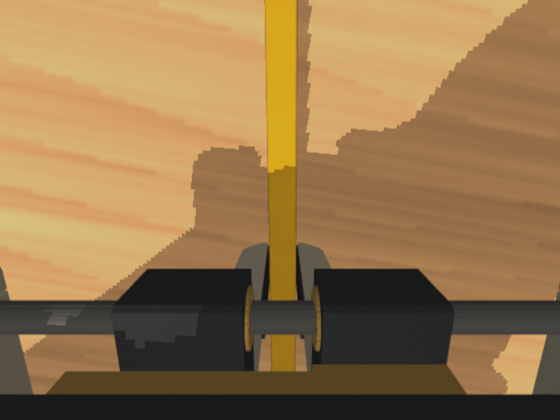

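Request:
arm_command(
  moves=[
    {"x": 0,"y": 0,"z": -1,"ax": 0,"ay": 0,"az": 0,"fingers": 0.5},
    {"x": 0,"y": 0,"z": -3,"ax": 0,"ay": 0,"az": 0,"fingers": 0.5},
    {"x": 0,"y": 0,"z": -6,"ax": 0,"ay": 0,"az": 0,"fingers": 0.5},
    {"x": 0,"y": 0,"z": -10,"ax": 0,"ay": 0,"az": 0,"fingers": 0.5},
    {"x": 0,"y": 0,"z": -14,"ax": 0,"ay": 0,"az": 0,"fingers": 0.5},
    {"x": 0,"y": 0,"z": -18,"ax": 0,"ay": 0,"az": 0,"fingers": 0.5},
    {"x": 0,"y": 0,"z": -21,"ax": 0,"ay": 0,"az": 0,"fingers": 0.5},
    {"x": 0,"y": 0,"z": -23,"ax": 0,"ay": 0,"az": 0,"fingers": 0.5},
    {"x": 0,"y": 0,"z": -23.5,"ax": 0,"ay": 0,"az": 0,"fingers": 0.5},
    {"x": 0,"y": 0,"z": -23.5,"ax": 0,"ay": 0,"az": 0,"fingers": 0.5},
  ],
)

```text
time: 4.85
ee_pos: [546.6, -249.9, 239.7]
eef_rot: [0.0, 0.996, 0.088, -0.0]
ft_force: [-0.2, 0.7, -2.3]
width: 0.148
```

Run:
```python
from h import *
s=st(); im=viewer.get_image("wrist"); cv2.imwrite("pics/w4.png",im[:,:,::-1])
im=viewer.get_image("side"); cv2.imwrite("pics/s4.png",im[:,:,::-1])
print(row([613,211,240],1.689))
```

```text
t 4.85 tcp [ 546.6 -249.9  239.7] yaw 0.1772 zax [-6.e-04 -2.e-04 -1.e+00] F [-0.23  0.73 -2.34] M [0.   0.09 0.  ] w 13.7 q [-0.61  0.34  1.37 -0.    1.43  0.78]
x 14.68 y -44.16 z -0.10 | ax -0.13 ay 0.03 az -86.62
```

View pics/w4.png

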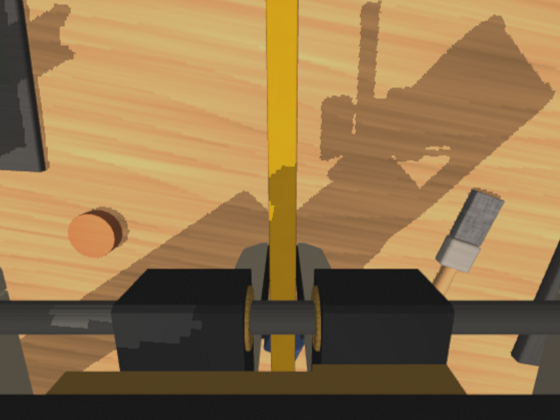

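View pics/s4.png

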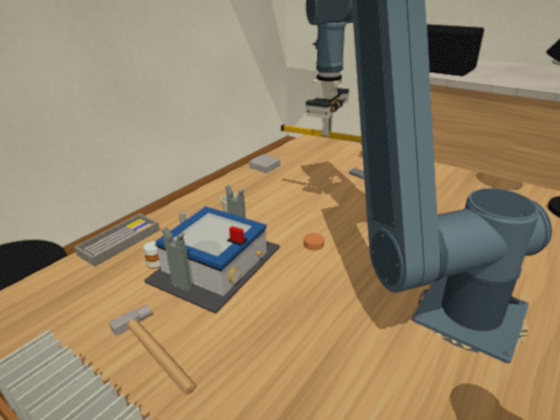

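Pictures show the bar held level at its middle, with the forks at (177,260) and (234,200) in the side view and nothing in the way. I'm carrying it over the chamber now, turning it as it goes.

Request:
arm_command(
  moves=[
    {"x": 0.5,"y": -1.5,"z": 0,"ax": 0,"ay": 0,"az": -3,"fingers": 0.5},
    {"x": 1.7,"y": -5,"z": 0,"ax": 0,"ay": 0,"az": -10,"fingers": 0.5},
    {"x": 3,"y": -9,"z": 0,"ax": 0,"ay": 0,"az": -18,"fingers": 0.5},
    {"x": 4.5,"y": -13.5,"z": 0,"ax": 0,"ay": 0,"az": -26,"fingers": 0.5},
    {"x": 6,"y": -18,"z": 0,"ax": 0,"ay": 0,"az": -35,"fingers": 0.5},
    {"x": 7.5,"y": -22.5,"z": 0,"ax": 0,"ay": 0,"az": -44,"fingers": 0.5},
    {"x": 9,"y": -27,"z": 0,"ax": 0,"ay": 0,"az": -53,"fingers": 0.5},
    {"x": 10.5,"y": -31.5,"z": 0,"ax": 0,"ay": 0,"az": -62,"fingers": 0.5},
    {"x": 12,"y": -36,"z": 0,"ax": 0,"ay": 0,"az": -70,"fingers": 0.5},
    {"x": 13.3,"y": -40,"z": 0,"ax": 0,"ay": 0,"az": -78,"fingers": 0.5},
    {"x": 14.2,"y": -42.8,"z": 0,"ax": 0,"ay": 0,"az": -84,"fingers": 0.5},
    {"x": 14.7,"y": -44.2,"z": 0,"ax": 0,"ay": 0,"az": -86.6,"fingers": 0.5},
    {"x": 14.7,"y": -44.2,"z": 0,"ax": 0,"ay": 0,"az": -86.6,"fingers": 0.5},
    {"x": 14.7,"y": -44.2,"z": 0,"ax": 0,"ay": 0,"az": -86.6,"fingers": 0.5},
    {"x": 14.7,"y": -44.2,"z": 0,"ax": 0,"ay": 0,"az": -86.6,"fingers": 0.5},
  ],
)

```text
time: 6.82
ee_pos: [613.2, 210.1, 239.1]
eef_rot: [-0.001, 0.665, 0.747, -0.0]
ft_force: [-0.7, 0.1, -2.1]
width: 0.147
```

Run:
```python
from h import *
s=st()
for n in ["wrist","side","top"]:
    im=viewer.get_image(n); cv2.imwrite(f"pics/{n}5.png",im[:,:,::-1])
    if n=="side": cv2.imwrite("pics/side5c.png",cv2.resize(im[130:330,120:330,::-1],None,fx=3,fy=3,interpolation=cv2.INTER_CUBIC))
    if n=="top": cv2.imwrite("pics/top5c.png",cv2.resize(im[130:270,125:285,::-1],None,fx=4,fy=4,interpolation=cv2.INTER_CUBIC))
print(row([613,211,240],1.689))
```

```text
t 6.83 tcp [613.2 210.1 239.1] yaw 1.6866 zax [-2.e-03  5.e-04 -1.e+00] F [-0.73  0.1  -2.09] M [-0.05 -0.05 -0.01] w 13.6 q [0.16 0.43 1.24 0.   1.47 0.04]
x 0.05 y -0.02 z -0.08 | ax -0.09 ay -0.06 az -0.10
```

View pics/wrist5.png

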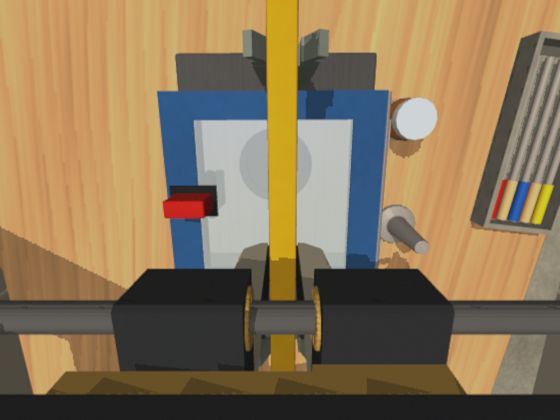

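View pics/side5c.png

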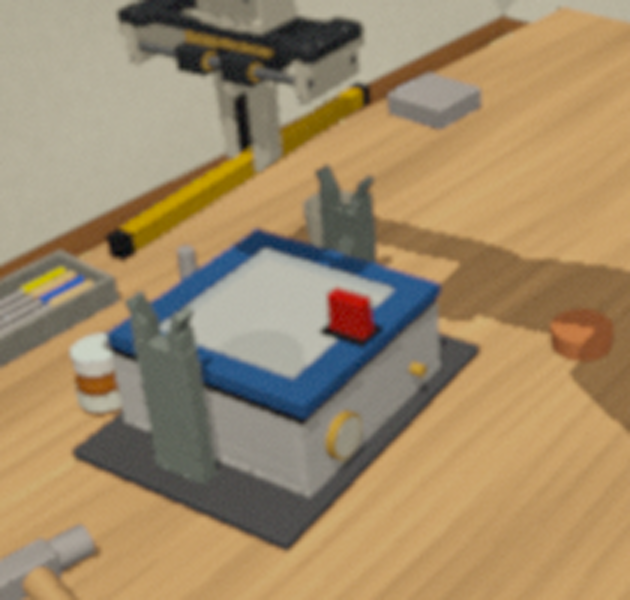

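View pics/top5c.png

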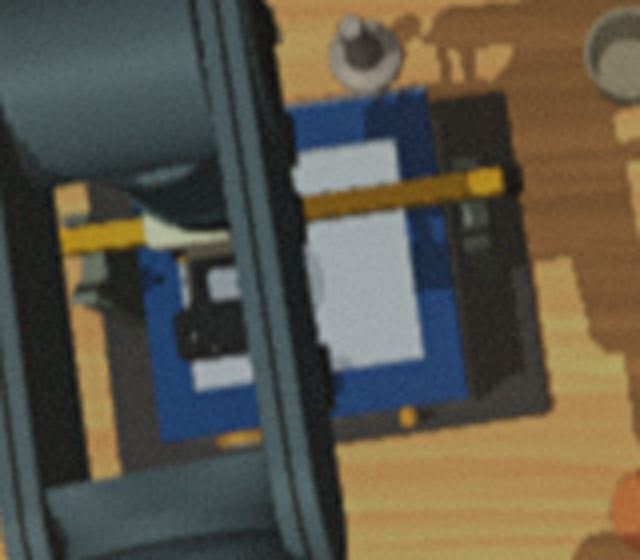

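Run:
```python
import cv2
w=cv2.imread('pics/wrist5.png'); cv2.imwrite('pics/w5c.png',cv2.resize(w[0:120,210:360],None,fx=5,fy=5,interpolation=cv2.INTER_CUBIC))
```

```text
(no output)
```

View pics/w5c.png

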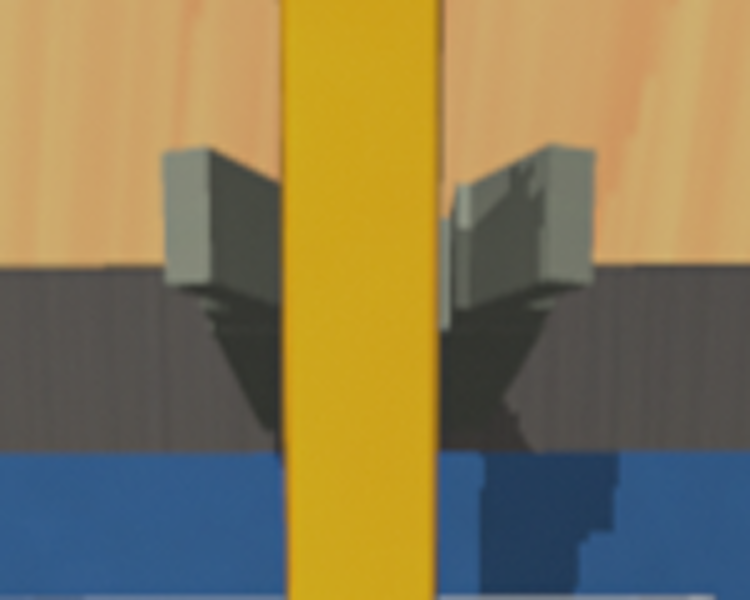

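Run:
```python
from h import *
KT=cam("wrist")
f=lambda x,y:(209.6+(x)/5,-.4+y/5)
a=ray(KT,f(165,217),176); b=ray(KT,f(594,217),176); m=(a+b)/2; print("tips width",np.linalg.norm(a-b),"mid",m, "angle", np.arctan2((b-a)[1],(b-a)[0]))
ztop=239.1+3.8+9
br=ray(KT,f(362.5,217),ztop); br2=ray(KT,(283.5,290),ztop); print("bar far",br,br2,np.arctan2(*(br-br2)[[1,0]]))
ex=np.array([np.cos(.118),np.sin(.118),0]); print("offset x bar vs fork", (m-br)@ex)
ctr=np.array([602.8,209.5,0]); print("fork in chamber",(m-ctr)@ex, (m-ctr)@np.array([-ex[1],ex[0],0]))
l=[ray(KT,p,101) for p in [(158.5,92),(388.5,91)]]; print(l, np.linalg.norm(l[0]-l[1]),np.arctan2(*(l[1]-l[0])[[1,0]]))
```

```text
tips width 56.173493691722406 mid [601.08378952 333.73474062 176.        ] angle 0.11571900350266476
bar far [601.02671474 316.4590199  251.9       ] [615.68474984 197.13460928 251.9       ] 1.6930258432073089
offset x bar vs fork 2.090485466475582
fork in chamber 12.921426716641045 123.57286469034354
[array([490.65774077, 297.63306387, 101.        ]), array([696.42854554, 322.45063266, 101.        ])] 207.2619980080558 0.12002807742838796
```

Request:
arm_command(
  moves=[
    {"x": 0.13,"y": 0.12,"z": 1.2,"ax": 0,"ay": 0,"az": 0,"fingers": 0.5},
    {"x": 0.13,"y": 0.12,"z": 3,"ax": 0,"ay": 0,"az": -0.1,"fingers": 0.5},
    {"x": 0.13,"y": 0.12,"z": 4.5,"ax": 0,"ay": 0,"az": -0.1,"fingers": 0.5},
    {"x": 0.13,"y": 0.12,"z": 5.1,"ax": 0,"ay": 0,"az": -0.1,"fingers": 0.5},
    {"x": 0.13,"y": 0.12,"z": 5.1,"ax": 0,"ay": 0,"az": -0.1,"fingers": 0.5},
  ],
)

```text
time: 7.6
ee_pos: [614.0, 212.0, 187.6]
eef_rot: [-0.001, 0.664, 0.748, -0.001]
ft_force: [-0.1, 0.5, -1.7]
width: 0.151
```

Run:
```python
from h import *
s=st()
for n in ["wrist","side","top"]:
    im=viewer.get_image(n); cv2.imwrite(f"pics/{n}6.png",im[:,:,::-1])
    if n=="wrist": cv2.imwrite("pics/w6c.png",cv2.resize(im[0:150,200:370,::-1],None,fx=4,fy=4,interpolation=cv2.INTER_CUBIC))
    if n=="side": cv2.imwrite("pics/side6c.png",cv2.resize(im[130:330,120:330,::-1],None,fx=3,fy=3,interpolation=cv2.INTER_CUBIC))
    if n=="top": cv2.imwrite("pics/top6c.png",cv2.resize(im[130:270,125:285,::-1],None,fx=4,fy=4,interpolation=cv2.INTER_CUBIC))
```

```text
t 7.6 tcp [614.  212.  187.6] yaw 1.6889 zax [-2.8e-03  6.0e-04 -1.0e+00] F [-0.07  0.47 -1.74] M [-0.01 -0.11  0.01] w 14.0 q [0.16 0.46 1.32 0.   1.37 0.04]
```

View pics/w6c.png

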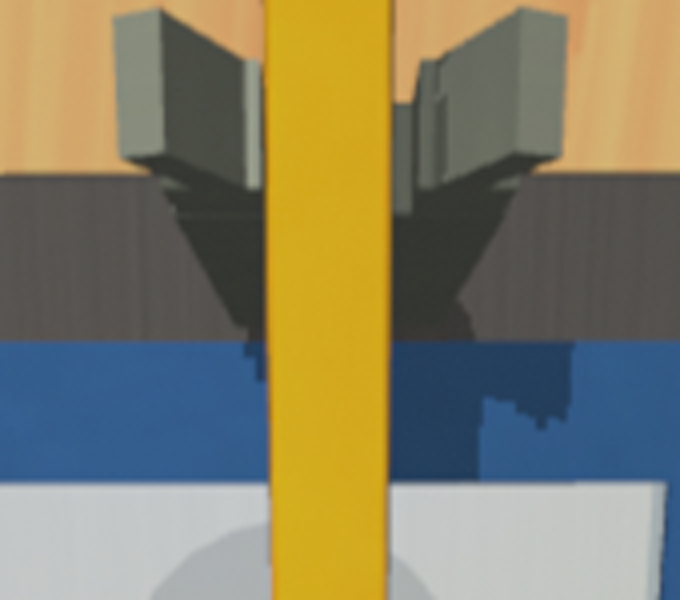

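View pics/side6c.png

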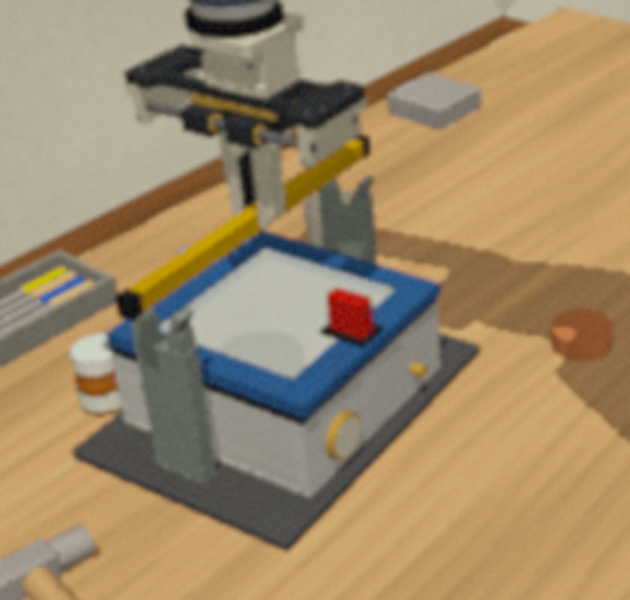

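View pics/top6c.png

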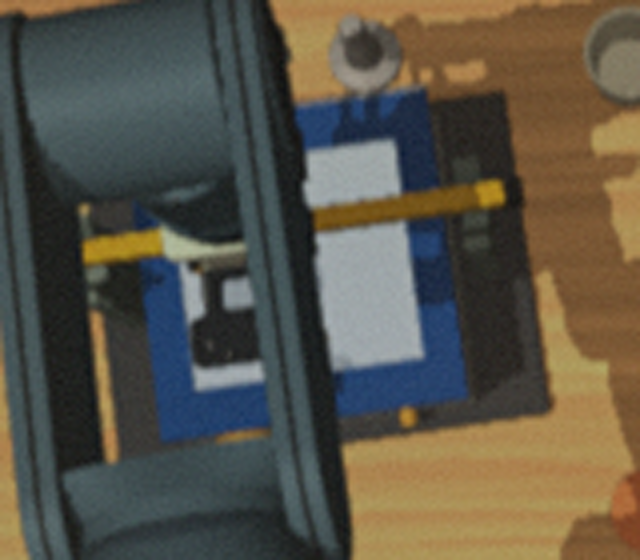

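Request:
arm_command(
  moves=[
    {"x": 0,"y": 0.1,"z": 0.8,"ax": 0,"ay": 0,"az": 0,"fingers": 0.5},
    {"x": 0,"y": 0.1,"z": 1.8,"ax": 0,"ay": 0,"az": 0,"fingers": 0.5},
    {"x": 0,"y": 0.1,"z": 2.6,"ax": 0,"ay": 0,"az": 0,"fingers": 0.5},
    {"x": 0,"y": 0.1,"z": 3.2,"ax": 0,"ay": 0,"az": 0,"fingers": 0.5},
    {"x": 0,"y": 0.1,"z": 3.5,"ax": 0,"ay": 0,"az": 0,"fingers": 0.5},
    {"x": 0,"y": 0.1,"z": 3.6,"ax": 0,"ay": 0,"az": 0,"fingers": 0.5},
  ],
)

```text
time: 8.5
ee_pos: [615.6, 212.3, 152.9]
eef_rot: [-0.001, 0.664, 0.748, 0.0]
ft_force: [-0.6, 0.6, -1.5]
width: 0.149
```

Run:
```python
from h import *
s=st()
for n in ["wrist","side"]:
    im=viewer.get_image(n); cv2.imwrite(f"pics/{n}7.png",im[:,:,::-1])
    if n=="wrist": cv2.imwrite("pics/w7c.png",cv2.resize(im[0:150,200:370,::-1],None,fx=4,fy=4,interpolation=cv2.INTER_CUBIC))
    if n=="side": cv2.imwrite("pics/side7c.png",cv2.resize(im[130:330,120:330,::-1],None,fx=3,fy=3,interpolation=cv2.INTER_CUBIC))
```

```text
t 8.5 tcp [615.6 212.3 152.9] yaw 1.689 zax [-5.e-04  1.e-03 -1.e+00] F [-0.6   0.61 -1.51] M [-0.02 -0.13 -0.03] w 13.8 q [0.16 0.48 1.36 0.   1.29 0.04]
```

View pics/w7c.png

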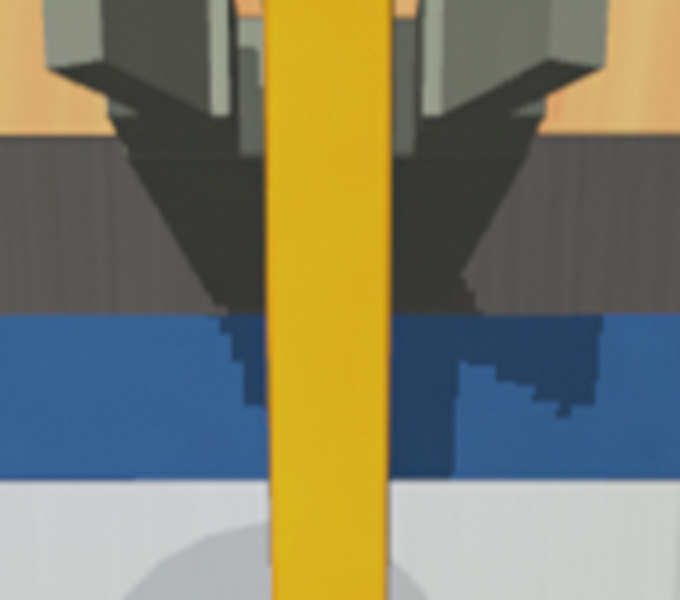

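View pics/side7c.png

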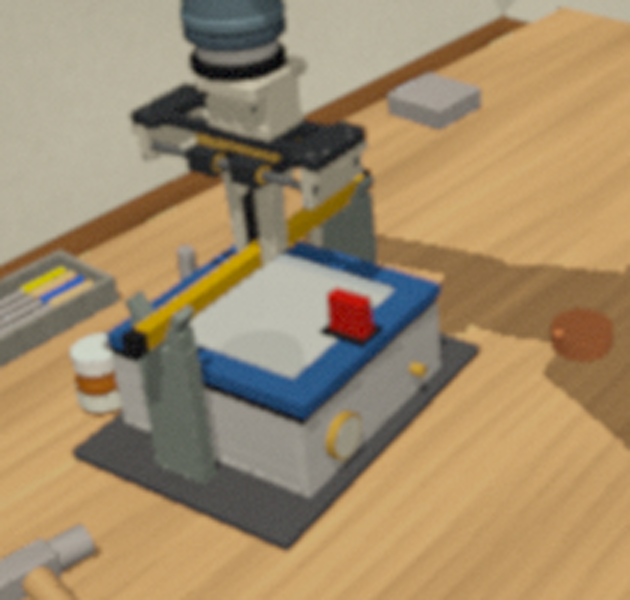

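The bar sits centred in the notch (notch walls 237–417, bar 265–391 in the crop), and no contact force shows yet. I'm lowering it the last 7–8 mm slowly.

Request:
arm_command(
  moves=[
    {"x": 0,"y": 0,"z": 0.2,"ax": 0,"ay": 0,"az": 0,"fingers": 0.5},
    {"x": 0,"y": 0,"z": 0.4,"ax": 0,"ay": 0,"az": 0,"fingers": 0.5},
    {"x": 0,"y": 0,"z": 0.55,"ax": 0,"ay": 0,"az": 0,"fingers": 0.5},
    {"x": 0,"y": 0,"z": 0.65,"ax": 0,"ay": 0,"az": 0,"fingers": 0.5},
    {"x": 0,"y": 0,"z": 0.75,"ax": 0,"ay": 0,"az": 0,"fingers": 0.5},
    {"x": 0,"y": 0,"z": 0.75,"ax": 0,"ay": 0,"az": 0,"fingers": 0.5},
  ],
)

```text
time: 9.35
ee_pos: [615.7, 212.3, 145.5]
eef_rot: [-0.0, 0.664, 0.748, 0.0]
ft_force: [-0.8, -0.5, -2.5]
width: 0.145
```

Run:
```python
from h import *
s=st()
```

```text
t 9.35 tcp [615.7 212.3 145.5] yaw 1.689 zax [-2.0e-04  1.1e-03 -1.0e+00] F [-0.84 -0.49 -2.45] M [ 0.   -0.14  0.  ] w 13.5 q [0.16 0.49 1.37 0.   1.28 0.04]
```

Still no contact, so I'll go further in 0.5 mm steps.

Request:
arm_command(
  moves=[
    {"x": 0,"y": 0,"z": 0.05,"ax": 0,"ay": 0,"az": 0,"fingers": 0.5},
    {"x": 0,"y": 0,"z": 0.1,"ax": 0,"ay": 0,"az": 0,"fingers": 0.5},
    {"x": 0,"y": 0,"z": 0.15,"ax": 0,"ay": 0,"az": 0,"fingers": 0.5},
  ],
)

```text
time: 9.72
ee_pos: [615.8, 212.3, 145.2]
eef_rot: [-0.0, 0.664, 0.748, 0.001]
ft_force: [-3.3, -0.6, 7.1]
width: 0.148
```

Run:
```python
from h import *
s=st()
```

```text
t 9.72 tcp [615.8 212.3 145.2] yaw 1.6891 zax [ 7.0e-04  1.1e-03 -1.0e+00] F [-3.34 -0.59  7.07] M [-0.17  0.51  0.02] w 13.8 q [0.16 0.49 1.38 0.   1.28 0.04]
```

Contact is at TCP z = 145.2 mm, exactly the expected height, with Fz up about 9 N. I'm releasing now.

Request:
arm_command(
  moves=[
    {"x": 0,"y": 0,"z": 0,"ax": 0,"ay": 0,"az": 0,"fingers": 1.8},
    {"x": 0,"y": 0,"z": 0,"ax": 0,"ay": 0,"az": 0,"fingers": 2.4},
    {"x": 0,"y": 0,"z": 0,"ax": 0,"ay": 0,"az": 0,"fingers": 3.5},
    {"x": 0,"y": 0,"z": 0,"ax": 0,"ay": 0,"az": 0,"fingers": 3.5},
  ],
)

```text
time: 10.22
ee_pos: [615.8, 212.3, 145.0]
eef_rot: [-0.0, 0.664, 0.748, 0.001]
ft_force: [0.9, 0.7, -0.1]
width: 0.367
```

Run:
```python
from h import *
s=st()
for n in ["wrist","side"]:
    im=viewer.get_image(n); cv2.imwrite(f"pics/{n}8.png",im[:,:,::-1])
    if n=="side": cv2.imwrite("pics/side8c.png",cv2.resize(im[130:330,120:330,::-1],None,fx=3,fy=3,interpolation=cv2.INTER_CUBIC))
```

```text
t 10.22 tcp [615.8 212.3 145. ] yaw 1.6891 zax [ 4.0e-04  1.1e-03 -1.0e+00] F [ 0.9   0.68 -0.08] M [-0.05 -0.08 -0.01] w 34.1 q [0.16 0.49 1.38 0.   1.28 0.04]
```

View pics/wrist8.png

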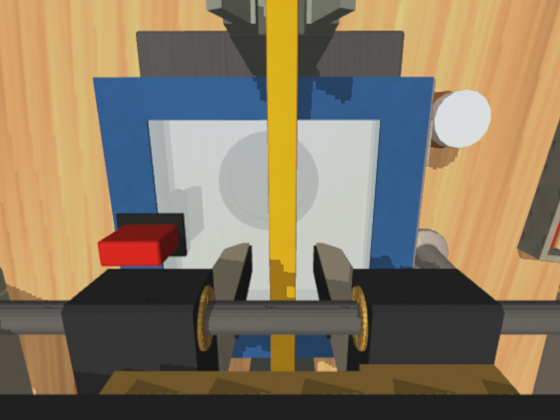

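View pics/side8c.png

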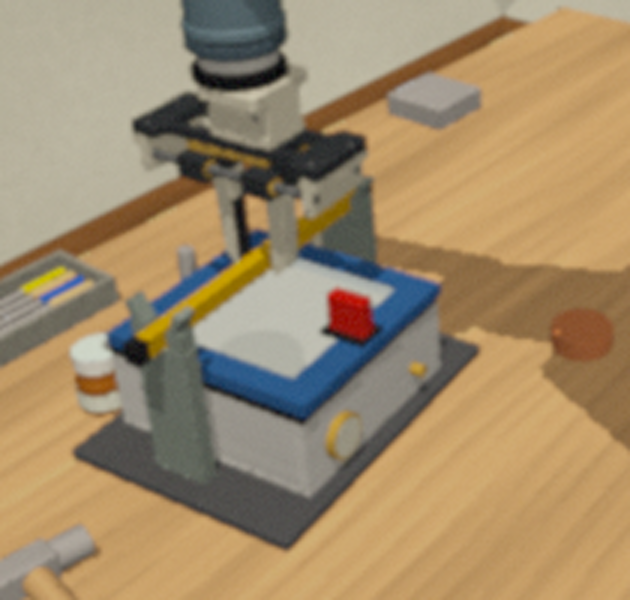

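Both views show the bar lying level and straight in both forks with the fingers open around it. Next I lift clear, then turn and go above the handle.

Request:
arm_command(
  moves=[
    {"x": 0,"y": 0,"z": -0.7,"ax": 0,"ay": 0,"az": 0,"fingers": 3.5},
    {"x": 0,"y": 0,"z": -2,"ax": 0,"ay": 0,"az": 0,"fingers": 3.5},
    {"x": 0,"y": 0,"z": -4.5,"ax": 0,"ay": 0,"az": 0,"fingers": 3.5},
    {"x": 0,"y": 0,"z": -7.5,"ax": 0,"ay": 0,"az": 0,"fingers": 4},
    {"x": 0,"y": -2,"z": -9.5,"ax": 0,"ay": 0,"az": -10,"fingers": 4},
    {"x": 0,"y": -4,"z": -9.5,"ax": 0,"ay": 0,"az": -20,"fingers": 4},
    {"x": 0,"y": -6,"z": -9.5,"ax": 0,"ay": 0,"az": -30,"fingers": 4},
    {"x": 0,"y": -7.5,"z": -9.5,"ax": 0,"ay": 0,"az": -40,"fingers": 4},
    {"x": 0,"y": -8.8,"z": -9.5,"ax": 0,"ay": 0,"az": -50,"fingers": 4},
    {"x": 0,"y": -8.8,"z": -9.5,"ax": 0,"ay": 0,"az": -60,"fingers": 4},
    {"x": 0,"y": -8.8,"z": -9.5,"ax": 0,"ay": 0,"az": -70,"fingers": 4},
    {"x": 0,"y": -8.8,"z": -9.5,"ax": 0,"ay": 0,"az": -80,"fingers": 4},
    {"x": 0,"y": -8.8,"z": -9.5,"ax": 0,"ay": 0,"az": -87,"fingers": 4},
    {"x": 0,"y": -8.8,"z": -9.5,"ax": 0,"ay": 0,"az": -90,"fingers": 4},
    {"x": 0,"y": -8.8,"z": -9.5,"ax": 0,"ay": 0,"az": -90,"fingers": 4},
    {"x": 0,"y": -8.8,"z": -9.5,"ax": 0,"ay": 0,"az": -90,"fingers": 4},
  ],
)

```text
time: 12.32
ee_pos: [528.5, 201.8, 240.6]
eef_rot: [0.001, -0.059, 0.998, 0.001]
ft_force: [0.1, 0.3, -0.1]
width: 0.428
```

Run:
```python
from h import *
s=st()
for n in ["wrist","side","top"]:
    im=viewer.get_image(n); cv2.imwrite(f"pics/{n}9.png",im[:,:,::-1])
    if n=="side": cv2.imwrite("pics/side9c.png",cv2.resize(im[130:330,120:330,::-1],None,fx=3,fy=3,interpolation=cv2.INTER_CUBIC))
```

```text
t 12.32 tcp [528.5 201.8 240.6] yaw -3.0243 zax [ 0.0014  0.0013 -1.    ] F [ 0.08  0.33 -0.12] M [ 0.09 -0.19  0.05] w 39.8 q [ 0.17  0.27  1.46  0.    1.41 -1.52]
```

View pics/wrist9.png

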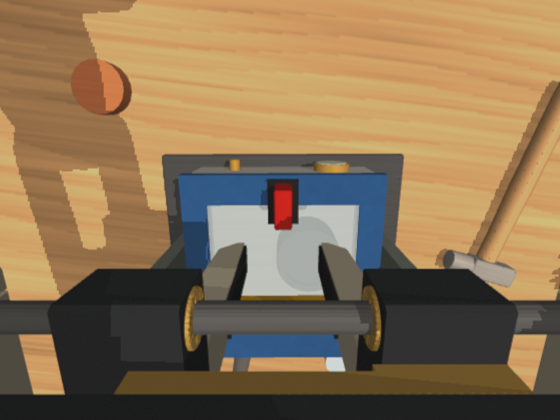

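View pics/side9c.png

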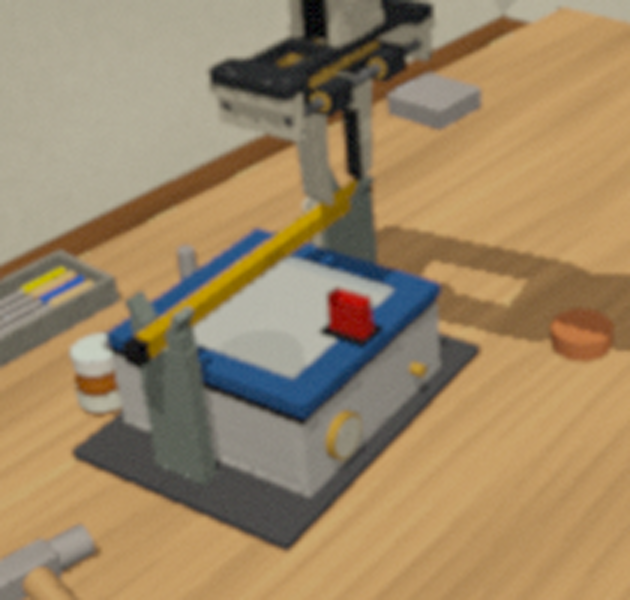

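View pics/top9.png

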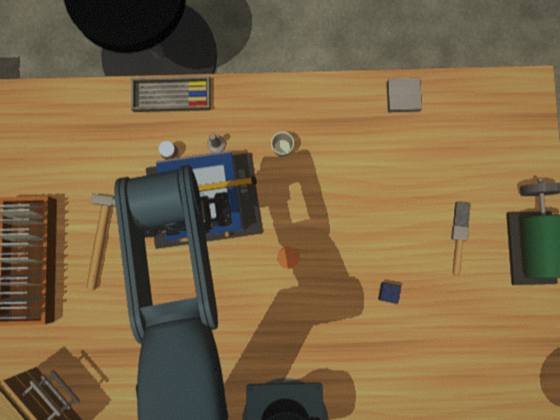

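Run:
```python
import cv2
from h import *
w=cv2.imread('pics/wrist9.png'); cv2.imwrite('pics/w9c.png',cv2.resize(w[150:250,220:350],None,fx=6,fy=6,interpolation=cv2.INTER_CUBIC))
print(proj(cam("wrist"),[[528,200.5,141],[526-17.9,200.3-2.1,141],[526+17.9,200.3+2.1,141],[526,200,105]]))
```

```text
[[281.14792876 210.56392617]
 [281.18380305 187.75334895]
 [281.19074367 228.18341459]
 [281.02649151 198.92294482]]
```

View pics/w9c.png

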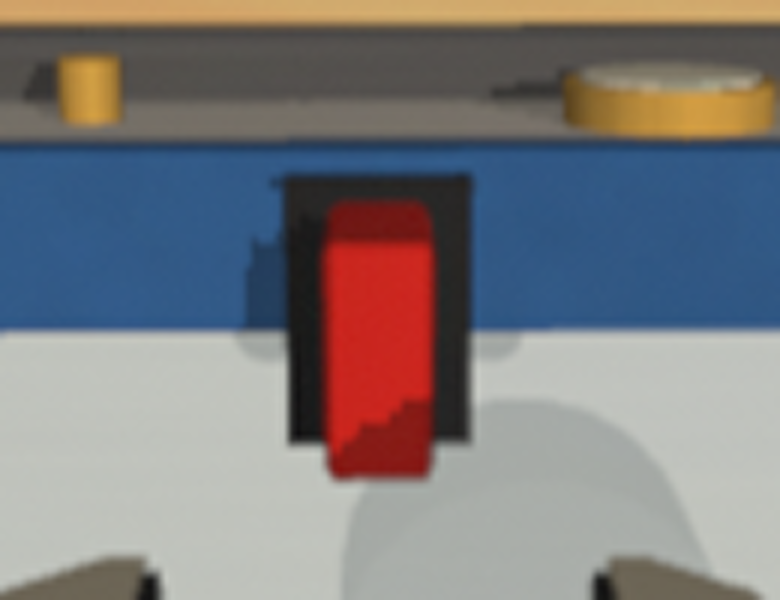

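Run:
```python
from h import *
p=ray(cam("wrist"),(283.1,209.5),141); print(p)
print(row([p[0],p[1],112],0.1185+np.pi))
```

```text
[526.85690093 202.06379626 141.        ]
x 0.16 y 0.03 z 12.82 | ax 0.06 ay 0.05 az -0.04
```

The handle top face shows at (283,209), giving (526.9, 202.1) — within 2 mm of the top-camera figure. I'm going down around it with the fingers open and not closing yet.

Request:
arm_command(
  moves=[
    {"x": 0.15,"y": 0,"z": 3,"ax": 0,"ay": 0,"az": 0,"fingers": 4},
    {"x": 0.15,"y": 0,"z": 6.5,"ax": 0,"ay": 0,"az": 0,"fingers": 4},
    {"x": 0.15,"y": 0,"z": 9.5,"ax": 0,"ay": 0,"az": 0,"fingers": 4},
    {"x": 0.15,"y": 0,"z": 11.5,"ax": 0,"ay": 0,"az": 0,"fingers": 4},
    {"x": 0.15,"y": 0,"z": 12.4,"ax": 0,"ay": 0,"az": 0,"fingers": 4},
    {"x": 0.15,"y": 0,"z": 12.8,"ax": 0,"ay": 0,"az": 0,"fingers": 4},
    {"x": 0.15,"y": 0,"z": 12.9,"ax": 0,"ay": 0,"az": 0,"fingers": 4},
    {"x": 0.15,"y": 0,"z": 12.9,"ax": 0,"ay": 0,"az": 0,"fingers": 4},
  ],
)

```text
time: 13.48
ee_pos: [527.5, 201.9, 111.9]
eef_rot: [0.001, -0.059, 0.998, 0.001]
ft_force: [-0.6, -0.5, 0.0]
width: 0.433
```

Run:
```python
from h import *
s=st()
for n in ["wrist","side"]:
    im=viewer.get_image(n); cv2.imwrite(f"pics/{n}10.png",im[:,:,::-1])
    if n=="side": cv2.imwrite("pics/side10c.png",cv2.resize(im[130:330,120:330,::-1],None,fx=3,fy=3,interpolation=cv2.INTER_CUBIC))
```

```text
t 13.47 tcp [527.5 201.9 111.9] yaw -3.0238 zax [ 0.0021  0.0014 -1.    ] F [-0.57 -0.51  0.02] M [ 0.12 -0.18 -0.01] w 40.3 q [ 0.17  0.38  1.65  0.    1.12 -1.52]
```

View pics/wrist10.png

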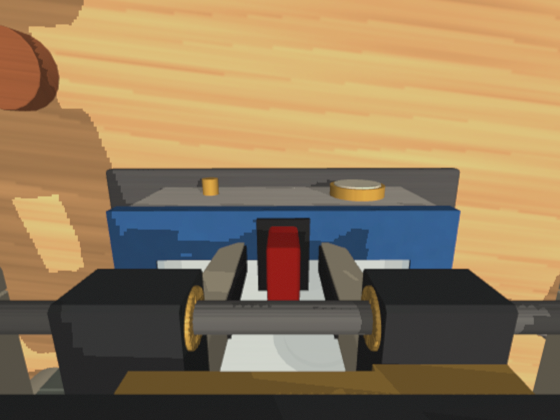

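View pics/side10c.png

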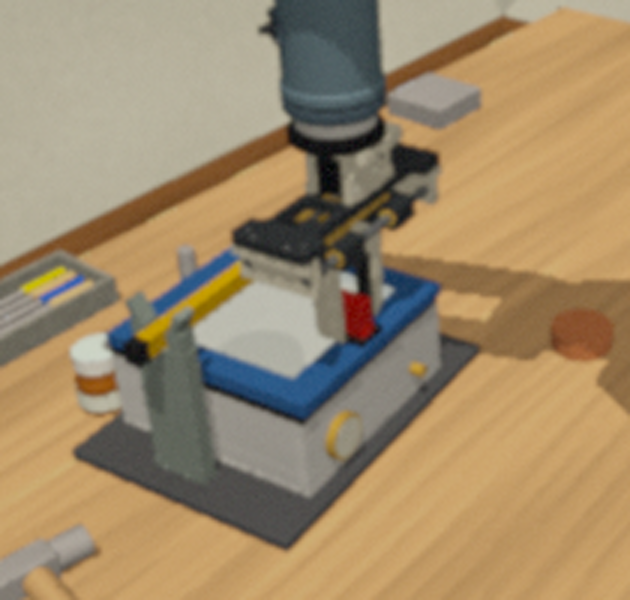

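The fingers straddle the red handle (268–300 px wide between the pads) with no contact. I'm closing now.

Request:
arm_command(
  moves=[
    {"x": 0,"y": 0,"z": 0,"ax": 0,"ay": 0,"az": 0,"fingers": 2.2},
    {"x": 0,"y": 0,"z": 0,"ax": 0,"ay": 0,"az": 0,"fingers": 0.5},
    {"x": 0,"y": 0,"z": 0,"ax": 0,"ay": 0,"az": 0,"fingers": 0.5},
    {"x": 0,"y": 0,"z": 0,"ax": 0,"ay": 0,"az": 0,"fingers": 0.5},
    {"x": 0,"y": 0,"z": 0,"ax": 0,"ay": 0,"az": 0,"fingers": 0.5},
  ],
)

```text
time: 14.2
ee_pos: [527.4, 202.2, 111.9]
eef_rot: [0.001, -0.059, 0.998, 0.001]
ft_force: [-0.3, 2.6, 1.0]
width: 0.168
```

```bash
cat > arc.py <<'E'
from h import *
# rows for opening lid from angle a0: rotate tool about hinge line. theta list in rad
import sys
s=st()
ch=np.array([np.cos(.1185),np.sin(.1185),0]); cy=np.array([-ch[1],ch[0],0])
hinge=np.array([527,202,123.])+178*ch; hinge[2]=95
R0=Rq(s["eef_rot"])
for th in map(float,sys.argv[1:]):
    rot=R.from_rotvec(cy*th)  # front (-x) rises: check sign
    p=hinge+rot.apply(s["ee_pos"]-hinge)
    d=R0.inv().apply(p-s["ee_pos"])/10; rv=(R0.inv()*rot*R0).as_rotvec(degrees=True)
    print(th,d.round(3),rv.round(2),"world dz",(p-s["ee_pos"]).round(2))
E
python3 arc.py 0.01 0.02 0.04 0.06 0.08 0.1 0.125
```

```text
t 14.2 tcp [527.4 202.2 111.9] yaw -3.0237 zax [ 0.0021  0.0018 -1.    ] F [-0.31  2.55  1.04] M [ 0.31 -0.14  0.05] w 15.6 q [ 0.17  0.38  1.65  0.    1.12 -1.52]
0.01 [-0.018  0.    -0.177] [0.   0.57 0.  ] world dz [0.18 0.02 1.77]
0.02 [-0.038  0.001 -0.355] [0.   1.15 0.  ] world dz [0.37 0.04 3.55]
0.04 [-0.084  0.001 -0.708] [0.   2.29 0.  ] world dz [0.81 0.1  7.09]
0.06 [-0.136  0.002 -1.061] [0.   3.44 0.01] world dz [ 1.33  0.16 10.62]
0.08 [-0.195  0.002 -1.413] [0.   4.58 0.01] world dz [ 1.91  0.23 14.13]
0.1 [-0.262  0.003 -1.763] [0.   5.73 0.01] world dz [ 2.56  0.3  17.64]
0.125 [-0.355  0.004 -2.2  ] [0.   7.16 0.01] world dz [ 3.47  0.41 22.  ]
```

Request:
arm_command(
  moves=[
    {"x": -0.002,"y": 0,"z": -0.03,"ax": 0,"ay": 0.1,"az": 0,"fingers": 0.5},
    {"x": -0.005,"y": 0,"z": -0.06,"ax": 0,"ay": 0.2,"az": 0,"fingers": 0.5},
    {"x": -0.01,"y": 0,"z": -0.1,"ax": 0,"ay": 0.32,"az": 0,"fingers": 0.5},
    {"x": -0.015,"y": 0,"z": -0.14,"ax": 0,"ay": 0.45,"az": 0,"fingers": 0.5},
    {"x": -0.018,"y": 0,"z": -0.177,"ax": 0,"ay": 0.57,"az": 0,"fingers": 0.5},
    {"x": -0.018,"y": 0,"z": -0.177,"ax": 0,"ay": 0.57,"az": 0,"fingers": 0.5},
  ],
)

```text
time: 14.95
ee_pos: [527.5, 202.2, 113.2]
eef_rot: [-0.004, -0.059, 0.998, 0.001]
ft_force: [1.5, 2.8, -8.2]
width: 0.171
```

```bash
python3 -c "
from h import *
s=st(); im=viewer.get_image('side'); cv2.imwrite('pics/s11.png',cv2.resize(im[130:330,120:330,::-1],None,fx=3,fy=3,interpolation=cv2.INTER_CUBIC))"
```

```text
t 14.95 tcp [527.5 202.2 113.2] yaw -3.0237 zax [-8.4e-03  6.0e-04 -1.0e+00] F [ 1.5   2.81 -8.22] M [ 0.36 -0.78  0.01] w 15.9 q [ 0.17  0.38  1.64  0.    1.13 -1.52]
```

View pics/s11.png

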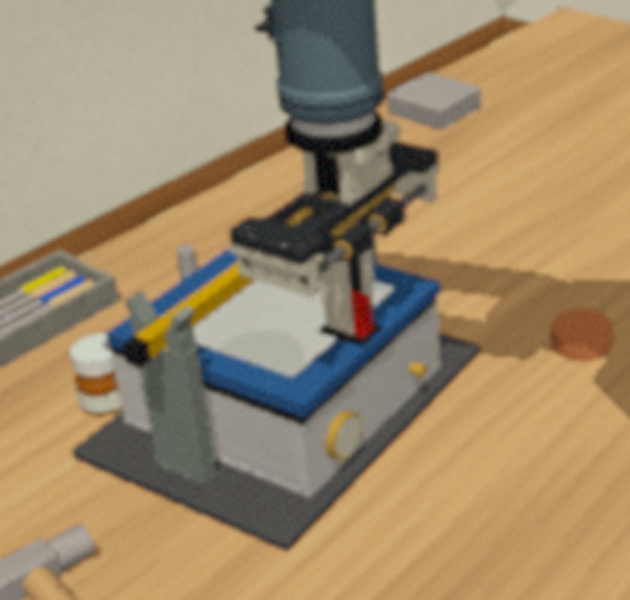

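The pull is about 9 N after 1.3 mm and the side view shows the lid still on its seal with a firm grip. Continuing along the arc.

Request:
arm_command(
  moves=[
    {"x": -0.005,"y": 0,"z": -0.07,"ax": 0,"ay": 0.2,"az": 0,"fingers": 0.5},
    {"x": -0.01,"y": 0,"z": -0.12,"ax": 0,"ay": 0.4,"az": 0,"fingers": 0.5},
    {"x": -0.018,"y": 0,"z": -0.177,"ax": 0,"ay": 0.57,"az": 0,"fingers": 0.5},
    {"x": -0.022,"y": 0,"z": -0.23,"ax": 0,"ay": 0.74,"az": 0,"fingers": 0.5},
    {"x": -0.028,"y": 0,"z": -0.28,"ax": 0,"ay": 0.9,"az": 0,"fingers": 0.5},
    {"x": -0.035,"y": 0,"z": -0.33,"ax": 0,"ay": 1.05,"az": 0,"fingers": 0.5},
  ],
)

```text
time: 15.75
ee_pos: [527.1, 202.2, 114.3]
eef_rot: [-0.015, -0.059, 0.998, -0.0]
ft_force: [6.4, 3.5, -26.0]
width: 0.17
```

```bash
python3 -c "
from h import *
s=st()"
```

```text
t 15.75 tcp [527.1 202.2 114.3] yaw -3.0238 zax [-0.0295 -0.0019 -0.9996] F [  6.43   3.52 -26.  ] M [ 0.59 -1.62  0.06] w 15.8 q [ 0.17  0.39  1.62  0.    1.16 -1.52]
```

Pull 26 N, rise 2.4 mm so far: the arm's compliance takes up most of the commanded lift, so little energy is stored. I'll continue in one ramp, starting at the present load and limited to about 12 mm of rise.

Request:
arm_command(
  moves=[
    {"x": -0.01,"y": 0,"z": -0.2,"ax": 0,"ay": 0,"az": 0,"fingers": 0.5},
    {"x": -0.02,"y": 0,"z": -0.27,"ax": 0,"ay": 0,"az": 0,"fingers": 0.5},
    {"x": -0.03,"y": 0,"z": -0.34,"ax": 0,"ay": 0,"az": 0,"fingers": 0.5},
    {"x": -0.035,"y": 0,"z": -0.41,"ax": 0,"ay": 0,"az": 0,"fingers": 0.5},
    {"x": -0.04,"y": 0,"z": -0.48,"ax": 0,"ay": 0.1,"az": 0,"fingers": 0.5},
    {"x": -0.05,"y": 0,"z": -0.55,"ax": 0,"ay": 0.2,"az": 0,"fingers": 0.5},
  ],
)

```text
time: 16.5
ee_pos: [527.7, 202.2, 119.1]
eef_rot: [-0.017, -0.059, 0.998, -0.0]
ft_force: [5.6, 2.7, -16.0]
width: 0.17
```

```bash
python3 -c "
from h import *
s=st(); im=viewer.get_image('side'); cv2.imwrite('pics/s12.png',cv2.resize(im[130:330,120:330,::-1],None,fx=3,fy=3,interpolation=cv2.INTER_CUBIC));im=viewer.get_image('wrist'); cv2.imwrite('pics/w12.png',im[:,:,::-1])"
```

```text
t 16.5 tcp [527.7 202.2 119.1] yaw -3.024 zax [-0.0339 -0.0023 -0.9994] F [  5.58   2.74 -16.01] M [ 0.47 -0.84  0.06] w 15.8 q [ 0.17  0.39  1.61  0.    1.18 -1.52]
```

View pics/s12.png

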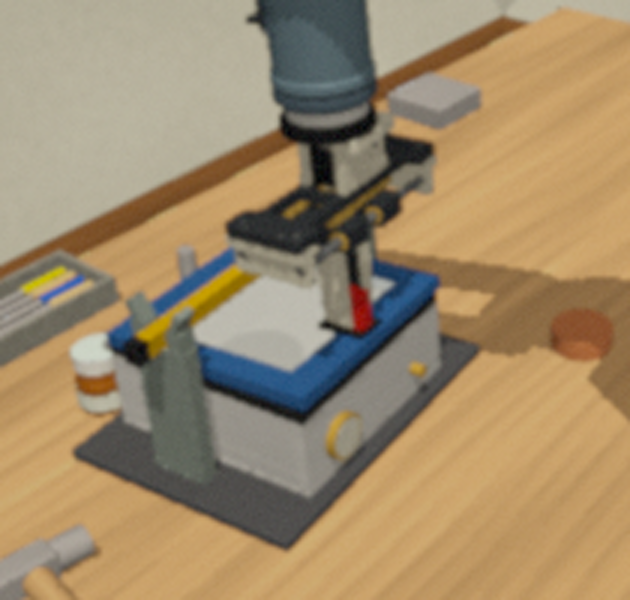

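View pics/w12.png

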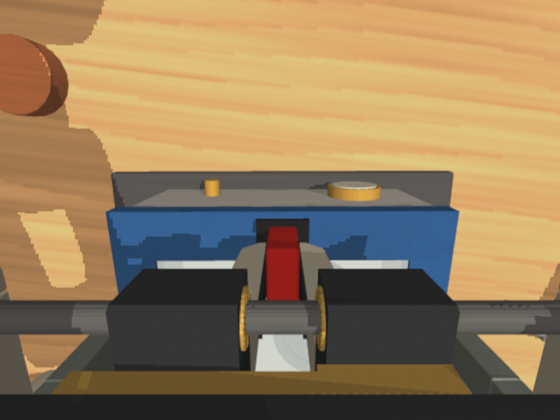

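The force is past its peak and falling (16 N), with the lid about 7 mm up at the handle, so the seal is giving way and the bar is untouched. I'll compute the remaining arc.

```bash
python3 arc.py 0.02 0.04 0.06 0.08 0.085
```

```text
t 16.6 tcp [527.8 202.2 119.5] yaw -3.0239 zax [-0.0336 -0.0023 -0.9994] F [  5.03   3.09 -11.99] M [ 0.41 -0.67  0.01] w 15.7 q [ 0.17  0.39  1.61  0.    1.18 -1.52]
0.02 [-0.041  0.001 -0.355] [0.   1.15 0.  ] world dz [0.52 0.06 3.54]
0.04 [-0.088  0.001 -0.71 ] [0.   2.29 0.  ] world dz [1.11 0.13 7.07]
0.06 [-0.143  0.002 -1.063] [0.   3.44 0.01] world dz [ 1.77  0.21 10.58]
0.08 [-0.205  0.003 -1.416] [0.   4.58 0.01] world dz [ 2.5   0.3  14.08]
0.085 [-0.221  0.003 -1.504] [0.   4.87 0.01] world dz [ 2.7   0.32 14.95]
```

Request:
arm_command(
  moves=[
    {"x": -0.01,"y": 0,"z": -0.15,"ax": 0,"ay": 0.3,"az": 0,"fingers": 0.5},
    {"x": -0.025,"y": 0,"z": -0.23,"ax": 0,"ay": 0.7,"az": 0,"fingers": 0.5},
    {"x": -0.035,"y": 0,"z": -0.31,"ax": 0,"ay": 1.0,"az": 0,"fingers": 0.5},
    {"x": -0.045,"y": 0,"z": -0.4,"ax": 0,"ay": 1.3,"az": 0,"fingers": 0.5},
    {"x": -0.06,"y": 0,"z": -0.5,"ax": 0,"ay": 1.6,"az": 0,"fingers": 0.5},
    {"x": -0.07,"y": 0,"z": -0.6,"ax": 0,"ay": 1.95,"az": 0,"fingers": 0.5},
    {"x": -0.09,"y": 0,"z": -0.71,"ax": 0,"ay": 2.3,"az": 0,"fingers": 0.5},
    {"x": -0.105,"y": 0,"z": -0.83,"ax": 0,"ay": 2.7,"az": 0,"fingers": 0.5},
    {"x": -0.125,"y": 0,"z": -0.95,"ax": 0,"ay": 3.1,"az": 0,"fingers": 0.5},
    {"x": -0.145,"y": 0,"z": -1.07,"ax": 0,"ay": 3.5,"az": 0,"fingers": 0.5},
    {"x": -0.165,"y": 0,"z": -1.18,"ax": 0,"ay": 3.85,"az": 0,"fingers": 0.5},
    {"x": -0.185,"y": 0,"z": -1.28,"ax": 0,"ay": 4.15,"az": 0,"fingers": 0.5},
    {"x": -0.2,"y": 0,"z": -1.36,"ax": 0,"ay": 4.4,"az": 0,"fingers": 0.5},
    {"x": -0.21,"y": 0,"z": -1.42,"ax": 0,"ay": 4.6,"az": 0,"fingers": 0.5},
    {"x": -0.21,"y": 0,"z": -1.42,"ax": 0,"ay": 4.6,"az": 0,"fingers": 0.5},
    {"x": -0.21,"y": 0,"z": -1.42,"ax": 0,"ay": 4.6,"az": 0,"fingers": 0.5},
    {"x": -0.21,"y": 0,"z": -1.42,"ax": 0,"ay": 4.6,"az": 0,"fingers": 0.5},
    {"x": -0.21,"y": 0,"z": -1.42,"ax": 0,"ay": 4.6,"az": 0,"fingers": 0.5},
  ],
)

```text
time: 18.85
ee_pos: [530.4, 202.6, 133.9]
eef_rot: [-0.057, -0.059, 0.997, -0.002]
ft_force: [2.9, 3.1, -7.7]
width: 0.174
```

```bash
python3 -c "
from h import *
s=st(); 
for n in ['side','wrist','top']:
  im=viewer.get_image(n); cv2.imwrite('pics/%s13.png'%n,im[:,:,::-1])
  if n=='side': cv2.imwrite('pics/s13.png',cv2.resize(im[170:300,130:300,::-1],None,fx=4.5,fy=4.5,interpolation=cv2.INTER_CUBIC))
  if n=='top': cv2.imwrite('pics/t13.png',cv2.resize(im[130:270,125:285,::-1],None,fx=4,fy=4,interpolation=cv2.INTER_CUBIC))
st(); print(s['joint_vel'].round(4))"
```

```text
t 18.85 tcp [530.4 202.6 133.9] yaw -3.0238 zax [-0.1127 -0.0115 -0.9936] F [ 2.94  3.13 -7.69] M [ 0.4  -0.34  0.03] w 16.1 q [ 0.16  0.43  1.51  0.01  1.32 -1.53]
t 19.0 tcp [530.4 202.6 133.9] yaw -3.0238 zax [-0.1128 -0.0115 -0.9935] F [ 1.28  3.37 -7.98] M [ 0.37 -0.28 -0.04] w 15.5 q [ 0.16  0.43  1.51  0.01  1.32 -1.53]
[-0.0011  0.0027  0.      0.0014  0.0008  0.0006]
```

View pics/s13.png

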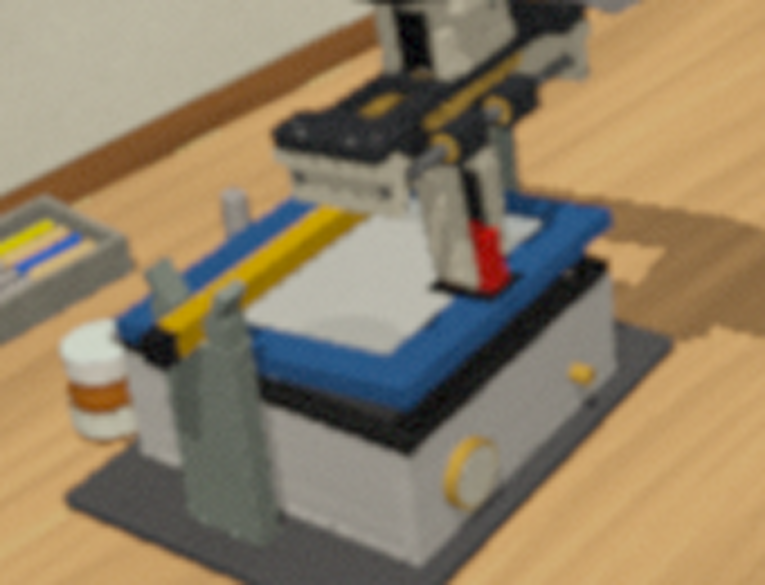

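View pics/wrist13.png

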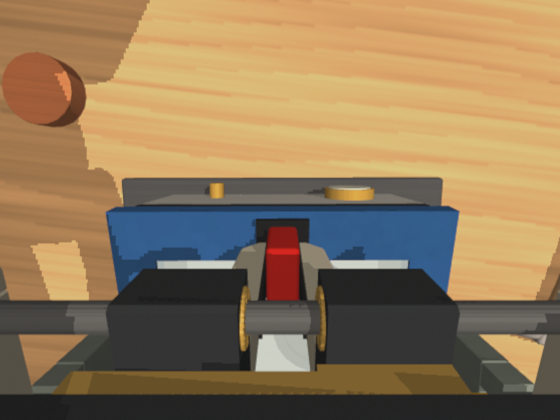

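View pics/t13.png

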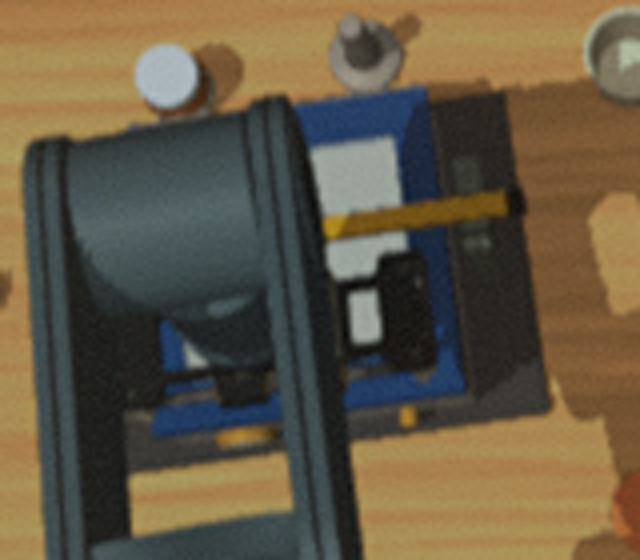

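```bash
python3 -c "
from h import *
KT=cam('side'); ch=np.array([np.cos(.1185),np.sin(.1185),0]); cy=np.array([-ch[1],ch[0],0]); c=np.array([604,209.8,0])
for th in [0,.07,.1,.125,.15,.19]:
  P=[]
  for y in(100,-100):
    r=np.array([-203,6]); rx=r[0]*np.cos(th)+r[1]*np.sin(th); rz=r[1]*np.cos(th)-r[0]*np.sin(th)
    P.append(c+(100+rx)*ch+y*cy+np.array([0,0,95+rz]))
  p=proj(KT,P); print(th,((p-[130,170])*4.5).round(0).tolist())
print(viewer.find_in('side','lid')[:1],viewer.find_in('top','bar_mid')[:1]); st()
"
```

```text
0 [[416.0, 435.0], [620.0, 249.0]]
0.07 [[412.0, 412.0], [618.0, 228.0]]
0.1 [[410.0, 402.0], [616.0, 219.0]]
0.125 [[408.0, 394.0], [615.0, 211.0]]
0.15 [[406.0, 385.0], [613.0, 204.0]]
0.19 [[402.0, 372.0], [611.0, 191.0]]
[{'position': [559.4, 234.2, 116.7], 'conf': 0.79}] [{'position': [628.6, 116.7, 159.8], 'conf': 0.54}]
t 19.1 tcp [530.4 202.5 133.8] yaw -3.0238 zax [-0.1128 -0.0116 -0.9935] F [ 2.11  3.18 -7.39] M [ 0.34 -0.25  0.03] w 15.6 q [ 0.16  0.43  1.51  0.01  1.32 -1.53]
```

In the side picture the lid's top front corners are near (406,386) and (611,208). The projection puts them there for 0.12–0.15 rad, which agrees with 22 mm of TCP rise with no slip seen in the wrist view. The pose and forces are steady, so I'm handing in.

```bash
python3 -c "
from h import *
print(robot.finish_job()); st()"
```

```text
the job is handed in; nothing more can be done
None
the job is handed in; nothing more can be done
```

The bar is laid in the forks, the lid's seal is broken, and the gripper is still holding the lid slightly open. I handed the job in at about 19 s; the hand-in gave no verdict.

**Bar:** I gripped it at its middle, carried it level, centred it in the notches and lowered it until it touched. Contact came at tool height 145.2 mm, as expected for a seated bar. After release, the wrist and side pictures showed it straight and level in both forks.

**Lid:** I gripped the red handle across its 16 mm width and pulled it up slowly along the hinge arc. The highest pull I read was 26 N, above the 10–20 N given for the seal; the tool was tilted ahead of the lid then, which may have added to it. The reading then fell as the seal gave way, and the lid did not jump.

**Last checks:**
- **Opening:** about 0.125 rad going by how far the tool rose, and 0.12–0.15 rad from the side picture. Both are within the 0.07–0.19 limits.
- **Steadiness:** the pose held still over the last readings, and the handle did not slip in the wrist view.
- **Clearance:** the visible part of the bar still lay in the forks, and I saw no bystander moved. The arm hid part of the top view.
- **Mismatches:** the steady load while holding was 7–8 N, a little more than the lid's weight share alone. The top camera's bar detection at the end covered only its visible end, so I relied on the pictures for the bar's position.

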